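Walk the heavy bench block home into its bay and latch it

TASK

Walk the heavy iron block across the bench into its batten bay by pushing the steel balls at its two near corners in turn, never pressing on it with more than 25 N (a straight shove takes more than that), until its far face stands hard against the bay's back stop at both corners. Then swing the keeper bar fully shut across the block's near side and let go; leave the tools lying about where they are.

Things in the scene. Friction and masses are not known exactly. Their poses are not given: they have to be found in the camera images.
- block: Dark iron block with ground top on two low foot rails: 108 x 166 (its y) x 59 mm high, sides upright from 4 to 50 mm. 4.5 kg, not to be lifted. Origin at bench level; x points to its far face (at x = +60 mm), which goes to the stop, y left. The near face (x = -48 mm) carries two steel push balls. Sliding it straight takes 26 to 30 N, one ball alone 12 to 18 N; over 25 N on it is a fault. Stays where left.
- far_left (a point): left corner edge of the block's far face, 25 mm above the bench (block frame 60, 83, 25 mm). When it meets the stop the force climbs steeply, so go at 20 mm/s or slower there
- far_right (a point): right corner edge of the block's far face (block frame 60, -83, 25 mm)
- push_left (a point): tip of the left push ball: a free-rolling 24 mm steel ball that stands 12 mm out of the near face, centre 28 mm above the bench; tip at block frame -60, 70, 28 mm. Meet it at 15 mm/s or slower: knocks count. Pushed in +x here the block turns about a point some 55 mm beyond its middle: this corner creeps forward and outward, the other back a little
- push_right (a point): tip of the right push ball (block frame -60, -70, 28 mm); pushed like the left one
- bay: Wooden bay fixed to the bench, open to the robot. Origin: bench level, middle of the back stop's near face; x points away from the opening, y left. Stop 262 mm along y, 36 mm high. Side battens 24 mm high, inner faces at y = +-101 mm; the right one reaches 70 mm out from the stop, the left 148 mm and carries the keeper. Block home: far face touches the stop (x = 0), push ball tips at x = -120 mm
- keeper (a joint): Keeper: aluminium bar 18 mm wide, 25 to 43 mm above the bench, 95 mm long from its upright pivot. 0: points to the robot, 0.40 rad outward (left) of the bay's -x; 0.40: along -x; 1.97 (end stop): fully shut, along the bay's -y, 5 mm before the home block's push balls. Grows counter-clockwise from above. 0.08 N m friction, stays where left. Push its outer (left, then near) side
- keeper_pivot (a point): pivot axis of the keeper, at mid-thickness of the bar, 34 mm above the bench; in the bay's frame at x = -134, y = +115 mm
- keeper_tip (a point): free end of the keeper bar, on its centre line, 95 mm from the pivot
- tape_measure: bystander: yellow tape measure, 68 x 80 x 38 mm, origin under its centre; leave it
- screwdriver: bystander: blue-handled screwdriver, 222 mm long, origin under its centre; leave it
- offcut: bystander: reddish wood offcut, 50 x 70 x 19 mm, origin under its centre; leave it
- marker: bystander: marker pen with a blue cap, 135 mm long, origin under its centre; leave it
- wrench: bystander: steel combination wrench, 197 mm long, 6 mm thick, origin under its centre; leave it
- spring_clamp: bystander: yellow and black spring clamp, 86 x 125 x 24 mm, origin under its centre; leave it

How it is judged:
By the outcome, as a careful person would: the job done as asked, in the order asked, and still so for the second after the job is handed in, with the robot touching nothing.
It also fails if it takes over 72 s, if anything falls off the work surface, if the arm or the gripper's body presses on something with over 40 N, if the wrist force passes 120 N, or if a joint passes its speed limit or range.

ROBOT

A 6-joint arm with a two-finger parallel gripper is mounted at the origin on a cart in front of the work surface, level with it; the furniture and walls round the work are solid. World frame = base frame: x ahead of the robot, y to its left, z up, the work surface at z = 0. Lengths are in mm, angles in degrees, forces in N, time in s.
With the tool pointing down it reaches from about 300 to 850 mm from the base axis. Payload 4.2 kg.
Tool frame: the origin (TCP) lies midway between the tips of the shut fingers; the grasp point (between the pads) lies 19 mm behind it (env.grasp_offset is the distance from the TCP to the grasp point, in mm); z points along the fingers, y is the line along which they close (so a half turn about z gives the same grasp; the last joint's range is limited). The gripper opens to 91 mm and grips with 3 to 60 N. Pads are 32 mm wide; open, the fingers measure 118 mm over their backs; the gripper's body (76 mm by 178 mm) begins 60 mm behind the grasp point.
Start: joints at [-77.922, 18.312, 89.639, -0, 72.044, -1.146], TCP at [131.537, -559.769, 213.976] pointing down, gripper open.
Joint ranges: [-177.97, 177.97], [-48.28, 115.42], [12.27, 149.76], [-77.06, 257.06], [2.81, 150.46], [-146.56, 146.56]. Speed limits (degrees/s): [147.25, 147.25, 180, 180, 180, 180].

INTERFACE

Orientations are given as [roll, pitch, yaw] about the fixed x, y, z axes, in that order (R = Rz(yaw) Ry(pitch) Rx(roll)).
In Python, from workcell import env, optics gives the robot as it stands. The module is installed in compiled form; this text tells all that it offers.
- The arm moves only by the tool send_rows, never from a script. Its argument "targets" is a list that holds one entry, the list of rows, each a list of 7 numbers: the turn, a rotation vector about the world's x, y, z scaled (see below), then the shift along the world's x, y, z scaled (see below), then the closure, from -1 (fully open) to 1 (shut). In form: [[[rx, ry, rz, x, y, z, gripper], ...]]. A call has 1 to 12 rows; each row shifts and turns the commanded pose from where the row before left it; what a row does not reach is not made up. The controller multiplies each number of a shift by 0.2 m and each number of a turn by pi/2 rad. A row lasts 1/10 s, in which the tool goes at most 50 mm and 8.59 degrees, less where a joint would pass 70% of its speed; a pose out of reach is approached as far as the arm can. A call with a number of a shift or a turn outside -1 to 1 is refused whole. A call with a gripper value outside its range is refused whole. The fingers move at their own pace and stop on an object; "grip_force" is the grip in N (left out, the last holds). Time passes only in rows, so rows that do not move let the fingers close. It gives the time, the measured TCP pose, the force, the opening and the grip force at its end, in the units of the state.
- env.state(): the state, without advancing time (a new reading comes with each control period).
- optics.grab_frame(name): name is "side" or "top" or "wrist"; returns (picture, depth): 400x640x3 uint8, red, green, blue; 400x640 float32, mm along the optical axis (not along the pixel's ray), 0 where there is no reading.
- optics.camera_info(name): a dict with "camera_matrix" (3x3 intrinsics, pixels), "R" (3x3) and "t" (3): a world point X has camera coordinates R X + t; the wrist camera has in their place "mount" (4x4, takes a point from camera to tool coordinates, whose origin is the TCP and whose axes are the flange's). Camera axes: x right, y down, z forward; pixel columns grow to the right and rows downward; lengths in mm; the calibration is good to about 2 mm. A picture is of the moment at which its call begins: read the wrist's pose just before it. camera_info takes no time and is no camera call.
- env.job_done(): hands the job in; it is judged then, once.
Trained networks look in the newest picture that a camera, given by its name, has taken for a name from the list of things; names that differ only in an ending like _2 or _b are one class to them, and where a whole thing is asked for, a point or a joint stands for the part that bears it (a point fixed in the world has none). Each returns a list of dicts, best first, with "conf" (0 to 1); they miss things now and then, are a little off and sometimes report something else, mostly with a low value. They report only what shows in the picture. A call takes as long as a camera call.
- optics.silhouettes(camera, name): "mask" (400x640 bool, what is visible of it) and "at" ([column, row] in pixels, amid what is visible of it).
- optics.place_of(camera, name): "at" ([column, row] in pixels: a listed point, or the origin of a listed thing).
The state is a dict: "time_s": time; "qpos": joint angles; "qvel": joint speeds; "effort": joint torques, N m; "ee_pos": TCP position; "ee_rot": TCP orientation; "force": force on the tool from outside, world axes, zero at the start; "torque": the same for the moment, N m; "gripper_width": finger opening in mm; "gripper_force": force on a finger pad.
Only numpy, scipy, OpenCV 4.12 (cv2) and the standard library are available. Lean on these libraries where they do the work, as an engineer would, in place of code of your own. Each camera call takes 0.05 s, during which the arm holds its last target. There are 200 camera calls.

## Working session

There is one attempt and no reset: what is moved stays moved. The work goes in short steps, Python scripts to look and compute and a tool call to move; the robot and the scene stay as the last step left them, time stands still between calls to the robot, and variables do not carry over. Pictures are saved under pics/ and viewed, at most 10 in all, crops included, and the job is handed in when it is done.

Besides the shell and the picture viewer there is one more tool, called after "Emit:" as a command line: name --argument value ..., lists and objects as JSON in quotes. send_rows: Moves the arm, as the interface text tells. Its arguments: {"type":"object","properties":{"targets":{"type":"array"},"grip_force":{"type":"number"}},"required":["targets"]}

```bash
mkdir -p pics
cat > h.py <<'E'
import numpy as np, cv2
from workcell import env, optics
def world(cam,px,z=None,depth=None):
    c=optics.camera_info(cam);K=np.array(c["camera_matrix"]);R=np.array(c["R"]);t=np.array(c["t"])
    r=np.linalg.inv(K)@[px[0],px[1],1]
    o=-R.T@t;d=R.T@r
    return o+d*((z-o[2])/d[2]) if depth is None else o+d*depth
E
python3 - <<'E'
from h import *
for c in("top","side"):
    p,d=optics.grab_frame(c);cv2.imwrite(f"pics/{c}0.png",p[:,:,::-1])
    for n,z in dict(block=0,far_left=25,far_right=25,push_left=28,push_right=28,bay=0,keeper_pivot=34,keeper_tip=34).items():
        for r in optics.place_of(c,n)[:2]: print(c,n,np.round(r["at"],1),round(r["conf"],2),np.round(world(c,r["at"],z),1))
print(env.state())
E
```

```text
top block [388.7 210.5] 0.84 [ 555.5 -320.3    0. ]
top far_left [367.3 193.4] 0.84 [ 607.8 -246.1   25. ]
top far_left [461.3 212.3] 0.24 [ 550.3 -556.5   25. ]
top far_right [415.7 190. ] 0.93 [ 622.3 -407.1   25. ]
top far_right [413.1 221.6] 0.73 [ 516.4 -397.    25. ]
top push_left [373.4 229. ] 0.67 [ 489.2 -266.2   28. ]
top push_right [412.2 222.3] 0.67 [ 513.6 -393.5   28. ]
top bay [391.6 177. ] 0.56 [ 670.6 -330.7    0. ]
top keeper_pivot [353.1 213.4] 0.5 [ 538.6 -199.    34. ]
top keeper_tip [350.2 241.7] 0.57 [ 445.8 -190.3   34. ]
side block [329.5 233.8] 0.68 [ 569.6 -330.9    0. ]
side far_left [335.4 217.8] 0.93 [ 611.6 -253.9   25. ]
side far_left [331.7 179.3] 0.54 [699.9 157.   25. ]
side far_right [350.7 235.4] 0.83 [ 628.4 -405.6   25. ]
side push_left [308.7 222.2] 0.81 [ 502.8 -275.2   28. ]
side push_right [317.4 239.1] 0.94 [ 506.2 -412.1   28. ]
side push_right [344.7 190.3] 0.74 [720.4   3.2  28. ]
side bay [357.6 230.8] 0.88 [ 678.  -330.4    0. ]
side keeper_pivot [317.3 213.7] 0.66 [ 547.6 -221.3   34. ]
side keeper_tip [294.3 208.7] 0.45 [ 468.7 -155.9   34. ]
{'time_s': 0.9, 'qpos': array([-7.79212358e+01,  1.83101148e+01,  8.96386896e+01, -1.57004886e-03,
        7.20427988e+01, -1.14554263e+00]), 'qvel': array([ 0.06663744,  0.04068084,  0.13118884,  0.05786004,  0.02959203,
       -0.07627669]), 'effort': array([-1.10866527e-03, -4.12341285e+01, -2.32229626e+01,  7.26009440e-02,
        3.74940271e-02, -1.76463345e-05]), 'ee_pos': array([ 131.54005634, -559.77625285,  213.99594692]), 'ee_rot': array([1.79991635e+02, 1.66120995e-03, 1.32247907e+01]), 'force': array([ 0.10035928,  0.00690209, -0.69433273]), 'torque': array([ 0.00027149,  0.01128282, -0.0294683 ]), 'gripper_force': 0.0, 'gripper_width': 91.09377744918473}
```

View pics/top0.png

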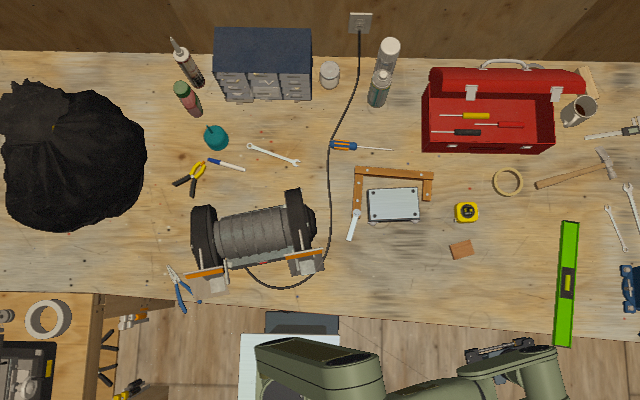

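View pics/side0.png

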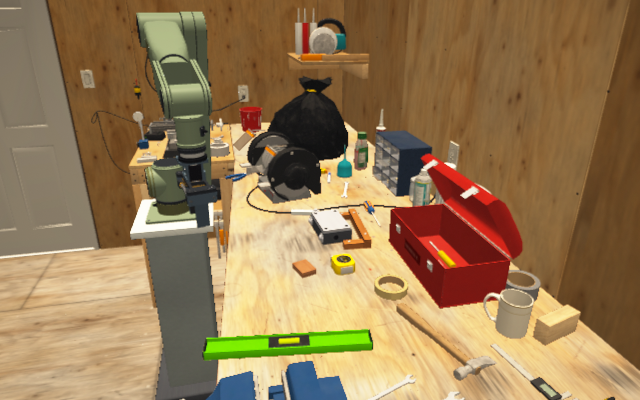

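Run:
```python
from h import *
c=optics.camera_info("wrist");print(np.round(c["mount"],3),c["camera_matrix"])
```

```text
[[-0.00000e+00 -9.63000e-01 -2.70000e-01  7.67030e+01]
 [ 1.00000e+00  0.00000e+00 -1.00000e-03  6.68000e-01]
 [ 1.00000e-03 -2.70000e-01  9.63000e-01 -1.70405e+02]
 [ 0.00000e+00  0.00000e+00  0.00000e+00  1.00000e+00]] [[322.93147146   0.         316.77597759]
 [  0.         322.93147146 201.91263751]
 [  0.           0.           1.        ]]
```

Emit:
send_rows --targets '[[[0,0,0,0.155,0.115,0.06,1],[0,0,0,0.155,0.115,0.06,1],[0,0,0,0.155,0.115,0.06,1],[0,0,0,0.155,0.115,0.06,1],[0,0,0,0.155,0.115,0.06,1],[0,0,0,0.155,0.115,0.06,1],[0,0,0,0.155,0.115,0.06,1],[0,0,0,0.155,0.115,0.06,1],[0,0,0,0.155,0.115,0.06,1],[0,0,0,0.155,0.115,0.06,1],[0,0,0,0,0,0,1],[0,0,0,0,0,0,1]]]'

```text
time_s: 2.1
ee_pos: [441.8, -329.4, 333.9]
ee_rot: [180.0, 0.0, 13.3]
force: [-0.0, -0.1, -1.1]
gripper_width: 0.6
gripper_force: 0.0
```

```bash
cat >> h.py <<'E'
from scipy.spatial.transform import Rotation as Ro
def wpose():
    s=env.state();T=np.eye(4);T[:3,:3]=Ro.from_euler("xyz",s["ee_rot"],degrees=True).as_matrix();T[:3,3]=s["ee_pos"];return T
def wworld(T,px,z):
    c=optics.camera_info("wrist");M=T@np.array(c["mount"]);d=M[:3,:3]@np.linalg.inv(c["camera_matrix"])@[px[0],px[1],1];o=M[:3,3]
    return o+d*((z-o[2])/d[2])
def wproj(T,X):
    c=optics.camera_info("wrist");M=np.linalg.inv(T@np.array(c["mount"]));p=np.array(c["camera_matrix"])@(M[:3,:3]@X+M[:3,3]);return p[:2]/p[2]
Z=dict(block=0,far_left=25,far_right=25,push_left=28,push_right=28,bay=0,keeper_pivot=34,keeper_tip=34)
def look(name,names=Z):
    T=wpose();p,d=optics.grab_frame("wrist");cv2.imwrite(f"pics/{name}.png",p[:,:,::-1])
    for n in names:
        for r in optics.place_of("wrist",n)[:1]: print(n,np.round(r["at"],1),round(r["conf"],2),np.round(wworld(T,r["at"],Z[n]),1))
    return T,p,d
E
python3 - <<'E'
from h import *
T,p,d=look("w1");np.savez("w1.npz",T=T,p=p,d=d)
E
```

```text
block [335.8  78.9] 0.78 [ 567.3 -328.9    0. ]
far_left [283.7  16. ] 0.75 [ 624.8 -241.6   25. ]
far_right [403.5  41.9] 0.91 [ 631.5 -405.7   25. ]
push_left [281.1 112.7] 0.79 [ 502.9 -263.4   28. ]
bay [355.8   3. ] 0.72 [ 669.2 -331.6    0. ]
keeper_pivot [244.7  75.5] 0.69 [ 539.5 -205.9   34. ]
keeper_tip [217.4 137.7] 0.73 [ 448.2 -182.2   34. ]
```

View pics/w1.png

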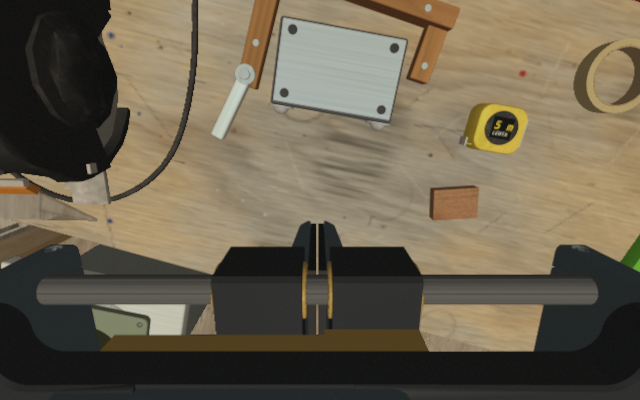

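Emit:
send_rows --targets '[[[0,0,0,0.2,0,0,1],[0,0,0,0.2,0,0,1],[0,0,0,0,0,0,1],[0,0,0,0,0,0,1]]]'

```text
time_s: 2.95
ee_pos: [521.6, -329.7, 333.1]
ee_rot: [-179.9, 0.1, 13.3]
force: [-0.1, -0.2, -0.3]
gripper_width: 0.3
gripper_force: 0.0
```

Run:
```python
from h import *
T,p,d=look("w2");np.savez("w2.npz",T=T,p=p,d=d)
c=p[0:240,180:480];cv2.imwrite("pics/w2c.png",cv2.resize(c,None,fx=2.5,fy=2.5,interpolation=cv2.INTER_CUBIC)[:,:,::-1])
```

```text
block [322.4 133.9] 0.9 [ 565.4 -328.3    0. ]
far_left [469.3 176.3] 0.73 [ 556.8 -557.2   25. ]
push_left [270.1 165.5] 0.87 [ 504.7 -262.7   28. ]
push_right [365.5 183.6] 0.86 [ 510.7 -407.7   28. ]
bay [342.1  63.9] 0.75 [ 668.4 -332.8    0. ]
keeper_pivot [237.7 132.2] 0.63 [ 542.1 -209.3   34. ]
keeper_tip [205.8 191.2] 0.72 [ 445.7 -177.    34. ]
```

View pics/w2c.png

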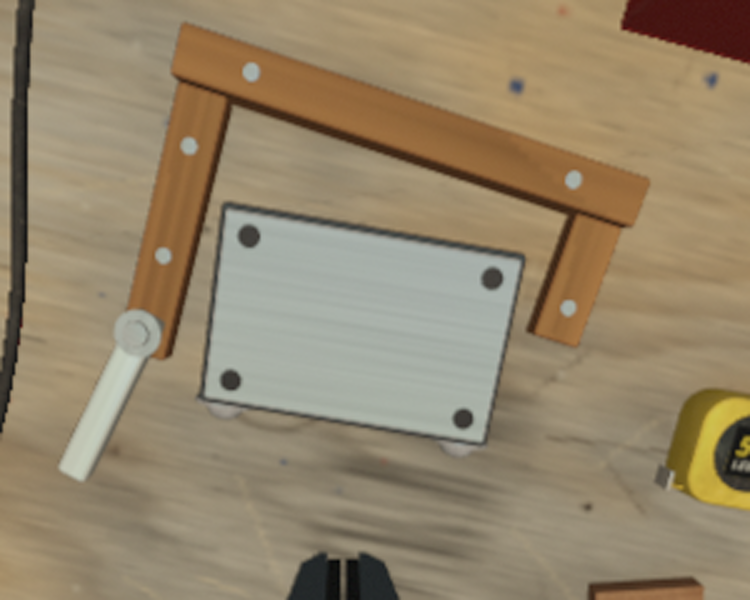

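Run:
```python
from h import *
T=np.load("w2.npz")["T"]
g=lambda x,y,z:wworld(T,(180+x/2.5,y/2.5),z)[:2]
def fit(P,Q): # model P -> world Q
    P=np.array(P,float);Q=np.array(Q);p=P-P.mean(0);q=Q-Q.mean(0)
    a=np.arctan2((p[:,0]*q[:,1]-p[:,1]*q[:,0]).sum(),(p*q).sum())
    R=np.array([[np.cos(a),-np.sin(a)],[np.sin(a),np.cos(a)]]);t=Q.mean(0)-R@P.mean(0)
    print("pose",np.round(t,1),round(np.degrees(a),2),"res",np.round(P@R.T+t-Q,1).tolist());return R,t
Q=[g(222,202,52),g(525,256,52),g(486,445,52),g(200,398,52)]
Rb,tb=fit([(60,83),(60,-83),(-48,-83),(-48,83)],Q)
Q=[g(176,78,36),g(632,227,36),g(184,22,36),g(650,180,36)]
print(np.linalg.norm(Q[0]-Q[1]),np.linalg.norm(Q[0]-Q[2]))
R,t=fit([(0,131),(0,-131)],Q[:2])
print("inner stop",R.T@(g(230,97,36)-t),R.T@(g(575,207,36)-t))
print("batten tips L in/out",R.T@(g(165,358,24)-t),R.T@(g(125,325,24)-t),"R",R.T@(g(528,332,24)-t),R.T@(g(578,347,24)-t))
pv=R.T@(g(139,333,43)-t);tip=R.T@(g(74,473,43)-t);print("pivot",pv,"tip",tip,"len",np.linalg.norm(pv-tip))
for k in [(60,83),(60,-83),(-60,70),(-60,-70)]: print("bay frame",k,np.round(R.T@(Rb@k+tb-t),1),"world",np.round(Rb@k+tb,1))
```

```text
pose [ 566.3 -327.9] 3.93 res [[1.5, 1.2], [2.4, -1.7], [-1.7, -0.9], [-2.1, 1.4]]
256.6934621042348 26.6532194778427
pose [ 666.4 -332.7] -3.48 res [[0.2, 2.6], [-0.2, -2.6]]
inner stop [-0.62828122 98.98462936] [  0.6592075  -94.70377519]
batten tips L in/out [-144.75412721  102.58809495] [-132.98466707  129.21306849] R [-69.34720718 -96.20215489] [ -69.00538912 -127.16303107]
pivot [-132.54258594  116.25525232] tip [-222.15774014  134.86250135] len 91.52652936532651
bay frame (60, 83) [-51.5  88.8] world [ 620.4 -241. ]
bay frame (60, -83) [-30.  -75.8] world [ 631.8 -406.6]
bay frame (-60, 70) [-168.8   60.4] world [ 501.6 -262.2]
bay frame (-60, -70) [-150.7  -78.4] world [ 511.2 -401.8]
```

Emit:
send_rows --targets '[[[0,0,-0.0467,-0.08,0.0875,-0.2,1],[0,0,-0.0467,-0.08,0.0875,-0.2,1],[0,0,-0.0467,-0.08,0.0875,-0.2,1],[0,0,-0.0467,-0.08,0.0875,-0.2,1],[0,0,0,0,0,-0.225,1],[0,0,0,0,0,-0.225,1],[0,0,0,0,0,-0.225,1],[0,0,0,0,0,-0.065,1],[0,0,0,0,0,-0.065,1],[0,0,0,0,0,0,1],[0,0,0,0,0,0,1]]]'

```text
time_s: 4.5
ee_pos: [457.8, -260.0, 13.3]
ee_rot: [180.0, -0.0, -3.6]
force: [1.0, -0.1, 0.4]
gripper_width: 0.6
gripper_force: 0.0
```

Emit:
send_rows --targets '[[[0,0,0,0.0075,0,0,1],[0,0,0,0.0075,0,0,1],[0,0,0,0.0075,0,0,1],[0,0,0,0.0075,0,0,1],[0,0,0,0.0075,0,0,1],[0,0,0,0.0075,0,0,1],[0,0,0,0.0075,0,0,1],[0,0,0,0.0075,0,0,1],[0,0,0,0.0075,0,0,1],[0,0,0,0.0075,0,0,1],[0,0,0,0.0075,0,0,1],[0,0,0,0.0075,0,0,1]]]'

```text
time_s: 5.7
ee_pos: [475.6, -259.8, 13.0]
ee_rot: [180.0, 0.0, -3.6]
force: [0.5, -0.5, -0.4]
gripper_width: 0.5
gripper_force: 0.0
```

Emit:
send_rows --targets '[[[0,0,0,0.006,0,0,1],[0,0,0,0.006,0,0,1],[0,0,0,0.006,0,0,1],[0,0,0,0.006,0,0,1],[0,0,0,0.006,0,0,1],[0,0,0,0.006,0,0,1]]]'

```text
time_s: 6.3
ee_pos: [482.8, -259.8, 13.0]
ee_rot: [180.0, 0.0, -3.6]
force: [-0.5, 0.1, 0.0]
gripper_width: 0.8
gripper_force: 0.0
```

Emit:
send_rows --targets '[[[0,0,0,0.005,0,0,1],[0,0,0,0.005,0,0,1],[0,0,0,0.005,0,0,1],[0,0,0,0.005,0,0,1],[0,0,0,0.005,0,0,1],[0,0,0,0.005,0,0,1]]]'

```text
time_s: 6.9
ee_pos: [485.1, -258.6, 11.9]
ee_rot: [-179.9, 0.5, -3.5]
force: [-8.9, 0.1, -0.3]
gripper_width: 0.7
gripper_force: 4.2
```

Emit:
send_rows --targets '[[[0,0,0,0.0075,0.001,0,1],[0,0,0,0.0075,0.002,0,1],[0,0,0,0.0075,0.003,0,1],[0,0,0,0.0075,0.004,0,1],[0,0,0,0.0075,0.004,0,1],[0,0,0,0.0075,0.004,0,1],[0,0,0,0.0075,0.004,0,1],[0,0,0,0.0075,0.004,0,1]]]'

```text
time_s: 7.7
ee_pos: [493.5, -253.1, 11.0]
ee_rot: [-179.8, 0.9, -3.5]
force: [-14.3, -2.0, 1.3]
gripper_width: 0.6
gripper_force: 7.3
```

Emit:
send_rows --targets '[[[0,0,0,0.009,0.0042,0,1],[0,0,0,0.009,0.0042,0,1],[0,0,0,0.009,0.0042,0,1],[0,0,0,0.009,0.0042,0,1],[0,0,0,0.009,0.004,0,1],[0,0,0,0.009,0.004,0,1],[0,0,0,0.009,0.0035,0,1],[0,0,0,0.009,0.0035,0,1],[0,0,0,0.009,0.003,0,1],[0,0,0,0.009,0.003,0,1],[0,0,0,0.009,0.003,0,1],[0,0,0,0.009,0.003,0,1]]]'

```text
time_s: 8.9
ee_pos: [515.0, -244.2, 10.8]
ee_rot: [-179.8, 0.9, -3.5]
force: [-15.1, -1.0, 0.1]
gripper_width: 0.6
gripper_force: 7.0
```

Emit:
send_rows --targets '[[[0,0,0,-0.05,0,0,1],[0,0,0,-0.09,0,0,1],[0,0,0,-0.09,0,0,1],[0,0,0,0,-0.18,0,1],[0,0,0,0,-0.18,0,1],[0,0,0,0,-0.18,0,1],[0,0,0,0,-0.175,0,1],[0,0,0,0,0,0,1],[0,0,0,0.0075,0,0,1],[0,0,0,0.0075,0,0,1],[0,0,0,0.0075,0,0,1],[0,0,0,0.0075,0,0,1]]]'

```text
time_s: 10.1
ee_pos: [482.8, -387.9, 13.1]
ee_rot: [180.0, -0.0, -3.5]
force: [-0.2, 0.0, -0.4]
gripper_width: 0.4
gripper_force: 0.0
```

Emit:
send_rows --targets '[[[0,0,0,0.006,0,0,1],[0,0,0,0.006,0,0,1],[0,0,0,0.006,0,0,1],[0,0,0,0.006,0,0,1],[0,0,0,0.006,0,0,1],[0,0,0,0.006,0,0,1],[0,0,0,0.006,0,0,1],[0,0,0,0.006,0,0,1]]]'

```text
time_s: 10.9
ee_pos: [487.1, -387.0, 11.5]
ee_rot: [-179.8, 0.6, -3.5]
force: [-11.2, 0.9, -0.1]
gripper_width: 0.3
gripper_force: 5.8
```

Emit:
send_rows --targets '[[[0,0,0,0.0075,-0.003,0,1],[0,0,0,0.0075,-0.005,0,1],[0,0,0,0.009,-0.006,0,1],[0,0,0,0.009,-0.006,0,1],[0,0,0,0.009,-0.006,0,1],[0,0,0,0.009,-0.006,0,1],[0,0,0,0.009,-0.0055,0,1],[0,0,0,0.009,-0.0055,0,1],[0,0,0,0.009,-0.005,0,1],[0,0,0,0.009,-0.005,0,1],[0,0,0,0.009,-0.0045,0,1],[0,0,0,0.009,-0.0045,0,1]]]'

```text
time_s: 12.1
ee_pos: [505.4, -398.5, 10.3]
ee_rot: [-179.6, 0.9, -3.5]
force: [-15.3, 1.7, -0.4]
gripper_width: 0.8
gripper_force: 7.4
```

Emit:
send_rows --targets '[[[0,0,0,0.009,-0.004,0,1],[0,0,0,0.009,-0.004,0,1],[0,0,0,0.009,-0.004,0,1],[0,0,0,0.009,-0.004,0,1],[0,0,0,0.009,-0.004,0,1]]]'

```text
time_s: 12.6
ee_pos: [514.6, -402.8, 10.5]
ee_rot: [-179.6, 0.9, -3.5]
force: [-14.7, 1.4, -0.4]
gripper_width: 0.6
gripper_force: 7.2
```

Emit:
send_rows --targets '[[[0,0,0,-0.1,0,0,1],[0,0,0,0,0,0.2,1],[0,0,0,0,0,0.2,1],[0,0,0,0,0,0.2,1],[0,0,0,0.03,0.1,0.2,1],[0,0,0,0.03,0.1,0.2,1],[0,0,0,0.03,0.1,0.2,1],[0,0,0,0.03,0.07,0.2,1],[0,0,0,0,0,0,1],[0,0,0,0,0,0,1],[0,0,0,0,0,0,1]]]'

```text
time_s: 13.7
ee_pos: [525.5, -331.1, 291.5]
ee_rot: [-179.9, 0.1, -3.6]
force: [-0.2, -0.4, -0.1]
gripper_width: 0.3
gripper_force: 0.0
```

Run:
```python
from h import *
T,p,d=look("w3");np.savez("w3.npz",T=T,p=p,d=d);print(T[:3,3])
c=p[0:240,180:480];cv2.imwrite("pics/w3c.png",cv2.resize(c,None,fx=2.5,fy=2.5,interpolation=cv2.INTER_CUBIC)[:,:,::-1])
```

```text
block [311.2 120.9] 0.91 [ 589.3 -327.4    0. ]
far_left [239.9  78.6] 0.63 [ 647.7 -241.1   25. ]
far_right [371.4  69.1] 0.68 [ 648.4 -407.8   25. ]
push_left [265.2 173. ] 0.92 [ 525.4 -260.8   28. ]
push_right [367.8 163.2] 0.69 [ 530.1 -400.4   28. ]
bay [307.9  60.3] 0.75 [ 667.2 -328.3    0. ]
keeper_pivot [221.2 166.4] 0.8 [ 539.  -204.1   34. ]
keeper_tip [213.7 232.1] 0.65 [ 446.7 -180.1   34. ]
[ 525.49188342 -331.12772887  291.52793976]
```

View pics/w3c.png

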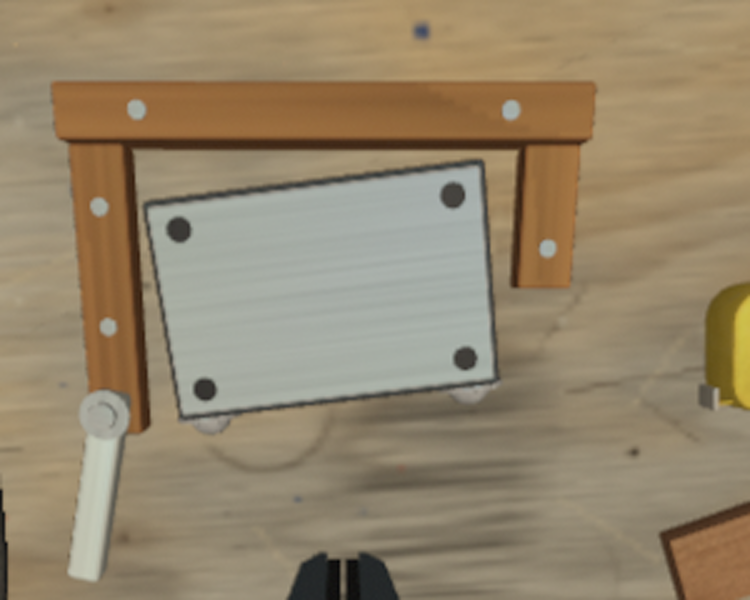

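```bash
cat > fit.py <<'E'
from h import *
from scipy.optimize import least_squares
def solve(f,blk,bay,ztop=52):
    # unknown: block pose, bay pose, camera height offset
    T0=np.load(f)["T"];px=lambda a:(np.array(a,float)/2.5+[180,0])
    bm=[(60,83),(60,-83),(-48,-83),(-48,83)];ym=[(0,131,36),(0,-131,36),(-148,101,24),(-70,-101,24)]
    rot=lambda a:np.array([[np.cos(a),-np.sin(a)],[np.sin(a),np.cos(a)]])
    def res(v):
        T=T0.copy();T[2,3]+=v[6];r=[]
        for m,q in zip(bm,blk): r+=list(wproj(T,np.r_[rot(v[2])@m+v[:2],ztop])-px(q))
        for m,q in zip(ym,bay): r+=list(wproj(T,np.r_[rot(v[5])@m[:2]+v[3:5],m[2]])-px(q))
        return r
    s=least_squares(res,[570,-330,0,668,-332,-.06,0],x_scale=[10,10,.1,10,10,.1,10],loss="soft_l1");v=s.x
    print("block",v[:2].round(1),np.degrees(v[2]).round(2),"bay",v[3:5].round(1),np.degrees(v[5]).round(2),"dz",v[6].round(1),"res",np.round(s.fun,1))
    for k in [(60,83),(60,-83),(-48,83),(-60,70),(-60,-70)]:
        w=rot(v[2])@k+v[:2];print(k,"world",w.round(1),"bay",(rot(v[5]).T@(w-v[3:5])).round(1))
if __name__=="__main__":
    solve("w2.npz",[(222,202),(525,256),(486,445),(200,398)],[(176,78),(632,227),(165,358),(528,332)])
    solve("w3.npz",[(145,203),(483,161),(497,381),(180,419)],[(55,140),(593,140),(148,430),(513,287)])
E
python3 fit.py
```

```text
block [ 565.7 -328. ] 3.93 bay [ 667.9 -331.9] -3.81 dz 10.1 res [ 0.5 -0.2  0.1 -0.8 -0.9  0.3  0.1  0.6 -0.6 -0.7 -1.1  0.4  1.2  0.1
  0.8  0.2]
(60, 83) world [ 619.9 -241.1] bay [-53.9  87.4]
(60, -83) world [ 631.3 -406.7] bay [-31.6 -77.1]
(-48, 83) world [ 512.2 -248.5] bay [-161.    72.9]
(-60, 70) world [ 501.1 -262.3] bay [-171.1   58.4]
(-60, -70) world [ 510.7 -401.9] bay [-152.2  -80.4]
block [ 588.  -327.6] 2.98 bay [ 668.1 -331.3] -3.61 dz 9.2 res [-0.7 -0.4  0.1 -0.5  0.2  1.   0.3  0.3  2.2  0.1 -1.9  0.1 -0.7  0.
  0.6 -0.4]
(60, 83) world [ 643.6 -241.5] bay [-30.1  88.1]
(60, -83) world [ 652.2 -407.3] bay [-11.  -76.8]
(-48, 83) world [ 535.8 -247.2] bay [-137.4   75.7]
(-60, 70) world [ 524.4 -260.8] bay [-147.8   61.4]
(-60, -70) world [ 531.7 -400.6] bay [-131.7  -77.7]
```

Emit:
send_rows --targets '[[[0,0,0,-0.06,0.1,-0.15,1],[0,0,0,-0.06,0.1,-0.2,1],[0,0,0,-0.05,0.1,-0.2,1],[0,0,0,0,0.05,-0.2,1],[0,0,0,0,0,-0.2,1],[0,0,0,0,0,-0.2,1],[0,0,0,0,0,-0.15,1],[0,0,0,0,0,-0.09,1],[0,0,0,0,0,0,1],[0,0,0,0,0,0,1]]]'

```text
time_s: 15.15
ee_pos: [492.4, -261.5, 15.3]
ee_rot: [180.0, -0.0, -3.6]
force: [0.5, 0.9, 0.0]
gripper_width: 0.6
gripper_force: 0.0
```

Emit:
send_rows --targets '[[[0,0,0,0.007,0,0,1],[0,0,0,0.007,0,0,1],[0,0,0,0.007,0,0,1],[0,0,0,0.007,0,0,1],[0,0,0,0.007,0,0,1],[0,0,0,0.007,0,0,1],[0,0,0,0.007,0,0,1],[0,0,0,0.007,0,0,1],[0,0,0,0.007,0,0,1],[0,0,0,0.007,0,0,1],[0,0,0,0.007,0,0,1],[0,0,0,0.007,0,0,1]]]'

```text
time_s: 16.35
ee_pos: [507.5, -260.7, 14.6]
ee_rot: [-179.9, 0.2, -3.6]
force: [-4.4, 0.1, -0.2]
gripper_width: 0.4
gripper_force: 2.0
```

Emit:
send_rows --targets '[[[0,0,0,0.009,0.001,0,1],[0,0,0,0.009,0.002,0,1],[0,0,0,0.009,0.004,0,1],[0,0,0,0.009,0.0042,0,1],[0,0,0,0.009,0.0042,0,1],[0,0,0,0.009,0.0042,0,1],[0,0,0,0.009,0.004,0,1],[0,0,0,0.009,0.004,0,1],[0,0,0,0.009,0.0035,0,1],[0,0,0,0.009,0.0035,0,1],[0,0,0,0.009,0.003,0,1],[0,0,0,0.009,0.003,0,1]]]'

```text
time_s: 17.55
ee_pos: [521.9, -251.0, 12.5]
ee_rot: [-179.7, 1.1, -3.5]
force: [-15.0, 1.2, 0.4]
gripper_width: 0.5
gripper_force: 7.3
```

Emit:
send_rows --targets '[[[0,0,0,0.007,0.003,0,1],[0,0,0,0.007,0.003,0,1],[0,0,0,0.007,0.0025,0,1]]]'

```text
time_s: 17.85
ee_pos: [526.2, -249.2, 12.5]
ee_rot: [-179.7, 1.0, -3.5]
force: [-14.8, -0.2, 0.7]
gripper_width: 0.1
gripper_force: 7.2
```

Emit:
send_rows --targets '[[[0,0,0,0.0075,0.0025,0,1],[0,0,0,0.0075,0.0025,0,1],[0,0,0,-0.05,0,0,1],[0,0,0,-0.075,0,0,1],[0,0,0,-0.075,0,0,1],[0,0,0,0,-0.18,0,1],[0,0,0,0,-0.18,0,1],[0,0,0,0,-0.18,0,1],[0,0,0,0,-0.175,0,1],[0,0,0,0,0,0,1],[0,0,0,0,0,0,1]]]'

```text
time_s: 18.95
ee_pos: [497.7, -394.0, 15.0]
ee_rot: [180.0, -0.1, -3.7]
force: [-0.1, 0.3, -0.3]
gripper_width: 0.4
gripper_force: 0.0
```

Emit:
send_rows --targets '[[[0,0,0,0.007,0,0,1],[0,0,0,0.007,0,0,1],[0,0,0,0.007,0,0,1],[0,0,0,0.007,0,0,1],[0,0,0,0.007,0,0,1],[0,0,0,0.007,0,0,1],[0,0,0,0.007,0,0,1],[0,0,0,0.007,0,0,1],[0,0,0,0.007,0,0,1],[0,0,0,0.007,0,0,1],[0,0,0,0.007,0,0,1]]]'

```text
time_s: 20.05
ee_pos: [510.7, -392.6, 14.3]
ee_rot: [-179.9, 0.3, -3.6]
force: [-6.7, 1.2, 0.3]
gripper_width: 0.4
gripper_force: 3.5
```

Emit:
send_rows --targets '[[[0,0,0,0.0085,0,0,1],[0,0,0,0.0085,-0.002,0,1],[0,0,0,0.0085,-0.004,0,1],[0,0,0,0.0085,-0.005,0,1],[0,0,0,0.0085,-0.005,0,1],[0,0,0,0.0085,-0.005,0,1],[0,0,0,0.0085,-0.005,0,1],[0,0,0,0.0085,-0.0045,0,1],[0,0,0,0.0085,-0.0045,0,1],[0,0,0,0.0085,-0.0045,0,1]]]'

```text
time_s: 21.05
ee_pos: [522.4, -398.5, 12.3]
ee_rot: [-179.6, 1.0, -3.5]
force: [-14.1, 2.0, -0.2]
gripper_width: 0.4
gripper_force: 7.3
```

Emit:
send_rows --targets '[[[0,0,0,-0.04,0,0,1],[0,0,0,-0.06,0,0,1],[0,0,0,0,0.18,0,1],[0,0,0,0,0.18,0,1],[0,0,0,0,0.18,0,1],[0,0,0,0,0.18,0,1],[0,0,0,0,0,0,1],[0,0,0,0.007,0,0,1],[0,0,0,0.007,0,0,1],[0,0,0,0.007,0,0,1],[0,0,0,0.007,0,0,1],[0,0,0,0.007,0,0,1]]]'

```text
time_s: 22.25
ee_pos: [517.1, -258.0, 14.8]
ee_rot: [180.0, -0.0, -3.6]
force: [0.6, 0.0, 0.2]
gripper_width: 0.6
gripper_force: 0.0
```

Emit:
send_rows --targets '[[[0,0,0,0.007,0,0,1],[0,0,0,0.007,0,0,1],[0,0,0,0.007,0,0,1],[0,0,0,0.007,0,0,1],[0,0,0,0.007,0,0,1],[0,0,0,0.007,0,0,1],[0,0,0,0.007,0,0,1],[0,0,0,0.007,0,0,1]]]'

```text
time_s: 23.05
ee_pos: [525.7, -256.2, 14.2]
ee_rot: [-179.9, 0.3, -3.6]
force: [-5.9, 1.5, -0.1]
gripper_width: 0.5
gripper_force: 3.4
```

Emit:
send_rows --targets '[[[0,0,0,0.0075,0.001,0,1],[0,0,0,0.0075,0.002,0,1],[0,0,0,0.0075,0.003,0,1],[0,0,0,0.0075,0.003,0,1],[0,0,0,0.0075,0.003,0,1],[0,0,0,0.0075,0.003,0,1],[0,0,0,0.0075,0.003,0,1],[0,0,0,0.0075,0.003,0,1]]]'

```text
time_s: 23.85
ee_pos: [532.0, -251.2, 12.6]
ee_rot: [-179.8, 1.0, -3.5]
force: [-14.9, -0.4, 0.3]
gripper_width: 0.4
gripper_force: 7.2
```

Emit:
send_rows --targets '[[[0,0,0,0.005,0.002,0,1],[0,0,0,0.005,0.002,0,1],[0,0,0,0.005,0.002,0,1]]]'

```text
time_s: 24.15
ee_pos: [535.0, -250.0, 12.6]
ee_rot: [-179.8, 1.0, -3.5]
force: [-14.4, -0.8, 0.9]
gripper_width: 0.4
gripper_force: 7.2
```

Emit:
send_rows --targets '[[[0,0,0,0.005,0.002,0,1],[0,0,0,0.005,0.002,0,1]]]'

```text
time_s: 24.35
ee_pos: [535.7, -249.3, 12.3]
ee_rot: [-179.8, 1.2, -3.5]
force: [-18.5, -3.4, 1.0]
gripper_width: 0.8
gripper_force: 9.3
```

Emit:
send_rows --targets '[[[0,0,0,0.005,0.002,0,1],[0,0,0,0,0,0,1]]]'

```text
time_s: 24.55
ee_pos: [535.8, -249.0, 12.0]
ee_rot: [-179.8, 1.3, -3.5]
force: [-19.5, -2.7, 0.7]
gripper_width: 0.9
gripper_force: 9.7
```

Emit:
send_rows --targets '[[[0,0,0,-0.05,0,0,1],[0,0,0,-0.075,0,0,1],[0,0,0,-0.05,0,0,1],[0,0,0,0,-0.18,0,1],[0,0,0,0,-0.18,0,1],[0,0,0,0,-0.18,0,1],[0,0,0,0,-0.19,0,1],[0,0,0,0,0,0,1],[0,0,0,0.007,0,0,1],[0,0,0,0.007,0,0,1],[0,0,0,0.007,0,0,1],[0,0,0,0.007,0,0,1]]]'

```text
time_s: 25.75
ee_pos: [517.1, -395.6, 15.1]
ee_rot: [-180.0, 0.0, -3.5]
force: [0.9, 0.1, -0.2]
gripper_width: 0.6
gripper_force: 0.0
```

Emit:
send_rows --targets '[[[0,0,0,0.007,0,0,1],[0,0,0,0.007,0,0,1],[0,0,0,0.007,0,0,1],[0,0,0,0.007,0,0,1],[0,0,0,0.007,0,0,1]]]'

```text
time_s: 26.25
ee_pos: [520.7, -395.7, 14.0]
ee_rot: [-179.9, 0.4, -3.5]
force: [-8.2, 0.3, 0.4]
gripper_width: 0.2
gripper_force: 4.3
```

Emit:
send_rows --targets '[[[0,0,0,0.006,-0.002,0,1],[0,0,0,0.006,-0.003,0,1],[0,0,0,0.006,-0.003,0,1],[0,0,0,0.006,-0.003,0,1],[0,0,0,0.006,-0.003,0,1]]]'

```text
time_s: 26.75
ee_pos: [521.7, -396.9, 12.4]
ee_rot: [-179.6, 1.0, -3.5]
force: [-16.2, 0.1, 0.2]
gripper_width: 0.2
gripper_force: 8.0
```

Emit:
send_rows --targets '[[[0,0,0,0.005,-0.0025,0,1],[0,0,0,0.005,-0.0025,0,1]]]'

```text
time_s: 26.95
ee_pos: [523.8, -398.0, 12.4]
ee_rot: [-179.6, 1.0, -3.5]
force: [-16.3, 1.4, 0.8]
gripper_width: 0.4
gripper_force: 7.9
```

Emit:
send_rows --targets '[[[0,0,0,0.005,-0.0025,0,1],[0,0,0,0.005,-0.0025,0,1]]]'

```text
time_s: 27.15
ee_pos: [525.5, -399.0, 12.4]
ee_rot: [-179.6, 1.0, -3.5]
force: [-17.6, 1.1, 0.6]
gripper_width: 0.6
gripper_force: 8.8
```

Emit:
send_rows --targets '[[[0,0,0,0.005,-0.0025,0,1],[0,0,0,0,0,0,1]]]'

```text
time_s: 27.35
ee_pos: [525.5, -399.2, 11.9]
ee_rot: [-179.6, 1.2, -3.5]
force: [-19.0, 1.0, 1.5]
gripper_width: 0.9
gripper_force: 9.1
```

Emit:
send_rows --targets '[[[0,0,0,0.004,-0.002,0,1],[0,0,0,0,0,0,1]]]'

```text
time_s: 27.55
ee_pos: [525.5, -399.4, 11.8]
ee_rot: [-179.6, 1.3, -3.5]
force: [-18.7, 1.6, 0.4]
gripper_width: 0.3
gripper_force: 9.8
```

Emit:
send_rows --targets '[[[0,0,0,-0.04,0,0,1],[0,0,0,-0.06,0,0,1],[0,0,0,0,0.18,0,1],[0,0,0,0,0.18,0,1],[0,0,0,0,0.19,0,1],[0,0,0,0,0.18,0,1],[0,0,0,0,0,0,1],[0,0,0,0.007,0,0,1],[0,0,0,0.007,0,0,1],[0,0,0,0.007,0,0,1],[0,0,0,0.007,0,0,1]]]'

```text
time_s: 28.65
ee_pos: [521.4, -257.4, 14.9]
ee_rot: [180.0, -0.0, -3.7]
force: [0.2, 0.8, -0.2]
gripper_width: 0.2
gripper_force: 0.0
```

Emit:
send_rows --targets '[[[0,0,0,0.007,0,0,1],[0,0,0,0.007,0,0,1],[0,0,0,0.007,0,0,1],[0,0,0,0.007,0,0,1],[0,0,0,0.007,0,0,1],[0,0,0,0.007,0,0,1],[0,0,0,0.007,0,0,1],[0,0,0,0.007,0,0,1],[0,0,0,0.007,0,0,1]]]'

```text
time_s: 29.55
ee_pos: [533.2, -256.1, 14.8]
ee_rot: [-180.0, 0.1, -3.6]
force: [-2.8, 0.4, 0.4]
gripper_width: 0.8
gripper_force: 1.3
```

Emit:
send_rows --targets '[[[0,0,0,0.007,0,0,1],[0,0,0,0.007,0,0,1],[0,0,0,0.006,0,0,1]]]'

```text
time_s: 29.85
ee_pos: [533.8, -254.9, 13.7]
ee_rot: [-179.8, 0.5, -3.6]
force: [-8.7, 1.5, -0.2]
gripper_width: 0.2
gripper_force: 4.4
```

Emit:
send_rows --targets '[[[0,0,0,0.006,0.002,0,1],[0,0,0,0.006,0.002,0,1],[0,0,0,0.006,0.002,0,1],[0,0,0,0.006,0.002,0,1]]]'

```text
time_s: 30.25
ee_pos: [534.6, -252.2, 12.6]
ee_rot: [-179.7, 1.0, -3.5]
force: [-16.1, 0.8, 0.9]
gripper_width: 0.7
gripper_force: 7.3
```

Emit:
send_rows --targets '[[[0,0,0,0.006,0.002,0,1],[0,0,0,0.006,0.002,0,1]]]'

```text
time_s: 30.45
ee_pos: [535.9, -251.5, 12.3]
ee_rot: [-179.7, 1.1, -3.5]
force: [-18.1, 1.1, 1.1]
gripper_width: 0.5
gripper_force: 8.4
```

Emit:
send_rows --targets '[[[0,0,0,0.005,0.002,0,1],[0,0,0,0,0,0,1]]]'

```text
time_s: 30.65
ee_pos: [535.9, -251.2, 12.0]
ee_rot: [-179.7, 1.3, -3.5]
force: [-18.8, -0.3, 0.7]
gripper_width: 0.6
gripper_force: 8.7
```

Emit:
send_rows --targets '[[[0,0,0,-0.05,0,0,1],[0,0,0,-0.07,0,0,1],[0,0,0,-0.04,0,0,1],[0,0,0,0,-0.18,0,1],[0,0,0,0,-0.18,0,1],[0,0,0,0,-0.19,0,1],[0,0,0,0,-0.18,0,1],[0,0,0,0,0,0,1],[0,0,0,0.007,0,0,1],[0,0,0,0.007,0,0,1],[0,0,0,0.007,0,0,1]]]'

```text
time_s: 31.75
ee_pos: [518.5, -398.3, 15.0]
ee_rot: [-180.0, 0.0, -3.5]
force: [-0.5, 0.1, -0.2]
gripper_width: 0.2
gripper_force: 0.0
```

Emit:
send_rows --targets '[[[0,0,0,0.007,0,0,1],[0,0,0,0.007,0,0,1],[0,0,0,0.007,0,0,1],[0,0,0,0.007,0,0,1],[0,0,0,0.007,0,0,1],[0,0,0,0.007,0,0,1]]]'

```text
time_s: 32.35
ee_pos: [525.0, -399.1, 14.5]
ee_rot: [-179.9, 0.2, -3.6]
force: [-4.7, 0.1, 0.1]
gripper_width: 0.1
gripper_force: 2.7
```

Emit:
send_rows --targets '[[[0,0,0,0.007,0,0,1],[0,0,0,0.007,0,0,1],[0,0,0,0.007,0,0,1],[0,0,0,0.006,0,0,1]]]'

```text
time_s: 32.75
ee_pos: [525.3, -397.6, 12.9]
ee_rot: [-179.7, 0.8, -3.5]
force: [-15.8, 1.0, -0.4]
gripper_width: 0.2
gripper_force: 7.4
```

Emit:
send_rows --targets '[[[0,0,0,0.006,0,0,1],[0,0,0,0.006,0,0,1]]]'

```text
time_s: 32.95
ee_pos: [525.7, -396.9, 12.2]
ee_rot: [-179.6, 1.1, -3.5]
force: [-18.3, 2.3, 0.2]
gripper_width: 0.3
gripper_force: 9.1
```

Emit:
send_rows --targets '[[[0,0,0,0.005,0,0,1],[0,0,0,0,0,0,1]]]'

```text
time_s: 33.15
ee_pos: [525.8, -396.3, 11.8]
ee_rot: [-179.5, 1.2, -3.5]
force: [-18.4, 1.7, 1.0]
gripper_width: 0.3
gripper_force: 9.2
```

Run:
```python
from h import *
z=np.load("w1.npz");d=z["d"];c=optics.camera_info("wrist");M=z["T"]@np.array(c["mount"]);K=np.array(c["camera_matrix"])
v,u=np.mgrid[0:230,0:280];D=d[:230,:280]
X=np.stack([(u-K[0,2])/K[0,0]*D,(v-K[1,2])/K[1,1]*D,D],-1)@M[:3,:3].T+M[:3,3]
m=(D>0)&(X[...,2]>60)&(X[...,2]<260)
for x0 in range(300,700,40):
    k=m&(X[...,0]>=x0)&(X[...,0]<x0+40)
    if k.any(): print(x0,"min y",X[k][:,1].min().round(),"max z",X[k][:,2].max().round())
a=np.radians(-3.6);R=np.array([[np.cos(a),-np.sin(a)],[np.sin(a),np.cos(a)]])
for f in np.r_[-.15,np.arange(0,2.0,.2),1.97]:
    d_=np.array([-np.cos(f-.4),-np.sin(f-.4)]);t=np.array([np.sin(f-.4),-np.cos(f-.4)])
    h=16*abs(t[0])+13.5*abs(t[1]);p=R@(np.array([-134,115])+70*d_-(9+h)*t)+[668,-331.5];print(round(f,2),p.round(1))
```

```text
300 min y -52.0 max z 184.0
340 min y -107.0 max z 227.0
380 min y -102.0 max z 259.0
420 min y -77.0 max z 233.0
460 min y -82.0 max z 227.0
500 min y -77.0 max z 217.0
540 min y -252.0 max z 206.0
580 min y -32.0 max z 72.0
-0.15 [ 500.8 -144.4]
0.0 [ 491.2 -152.3]
0.2 [ 480.5 -165.6]
0.4 [ 473.  -181.5]
0.6 [ 468.7 -192.7]
0.8 [ 466.3 -205.4]
1.0 [ 466.4 -219.1]
1.2 [ 469.6 -233.2]
1.4 [ 476.1 -247.1]
1.6 [ 485.9 -259.7]
1.8 [ 499.  -270.1]
1.97 [ 512.1 -276.6]
```

Run:
```python
from h import *
a=np.radians(-3.6);R=np.array([[np.cos(a),-np.sin(a)],[np.sin(a),np.cos(a)]]);o=None
for f in np.r_[-.2,np.arange(0,1.9,.15),1.97,2.02]:
    d_=np.array([-np.cos(f-.4),-np.sin(f-.4)]);t=np.array([np.sin(f-.4),-np.cos(f-.4)])
    h=16*abs(t[0])+6.75*abs(t[1]);p=R@(np.array([-134,115])+60*d_-(9+h)*t-[0,52])+[668,-331.5];print(round(f,2),p.round(1),"" if o is None else ((p-o)/200).round(3));o=p
```

```text
-0.2 [ 505.5 -204.7] 
0.0 [ 494.1 -214.2] [-0.057 -0.048]
0.15 [ 487.1 -223.2] [-0.035 -0.045]
0.3 [ 481.8 -233.4] [-0.027 -0.051]
0.45 [ 478.4 -242.9] [-0.017 -0.048]
0.6 [ 476.2 -249.8] [-0.011 -0.034]
0.75 [ 474.8 -257.2] [-0.007 -0.037]
0.9 [ 474.3 -265.1] [-0.002 -0.04 ]
1.05 [ 474.9 -273.4] [ 0.003 -0.041]
1.2 [ 476.9 -281.9] [ 0.01  -0.042]
1.35 [ 480.2 -290.3] [ 0.017 -0.042]
1.5 [ 485.  -298.5] [ 0.024 -0.041]
1.65 [ 491.4 -306. ] [ 0.032 -0.038]
1.8 [ 499.1 -312.6] [ 0.039 -0.033]
1.97 [ 509.5 -318.5] [ 0.052 -0.03 ]
2.02 [ 512.1 -319.9] [ 0.013 -0.007]
```

Emit:
send_rows --targets '[[[0,0,0,-0.06,0,0,1],[0,0,0,-0.15,0,0,1],[0,0,0,0,0,0.2,1],[0,0,0,0,0,0.2,1],[0,0,0,0,0.1,0.15,-1],[0,0,0,0,0.2,0,-1],[0,0,0,0,0.2,0,-1],[0,0,0,0,0.2,0,-1],[0,0,0,0,0.2,0,-1],[0,0,0,0,0,0,-1],[0,0,0,0,0,0,-1]]]'

```text
time_s: 34.25
ee_pos: [494.3, -219.3, 125.7]
ee_rot: [179.9, -0.1, -3.5]
force: [0.2, -0.0, 0.7]
gripper_width: 53.8
gripper_force: 0.0
```

Emit:
send_rows --targets '[[[0,0,0,0.01,0.065,0,-1],[0,0,0,0,0,0,-1],[0,0,0,0,0,0,-1],[0,0,0,0,0,-0.15,-1],[0,0,0,0,0,-0.15,-1],[0,0,0,0,0,-0.15,-1],[0,0,0,0,0,-0.095,-1],[0,0,0,0,0,0,-1],[0,0,0,0,0,0,-1]]]'

```text
time_s: 35.15
ee_pos: [495.7, -207.2, 16.2]
ee_rot: [180.0, -0.0, -3.6]
force: [-0.2, -0.5, -0.2]
gripper_width: 91.4
gripper_force: 0.0
```

Run:
```python
from h import *
p,d=optics.grab_frame("top");w,_=optics.grab_frame("wrist")
a=cv2.resize(p[130:280,290:470],(540,450));b=cv2.resize(w,(720,450))[:,200:460]
cv2.imwrite("pics/k1.png",np.hstack([a,b])[:,:,::-1])
```

```text
(no output)
```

View pics/k1.png

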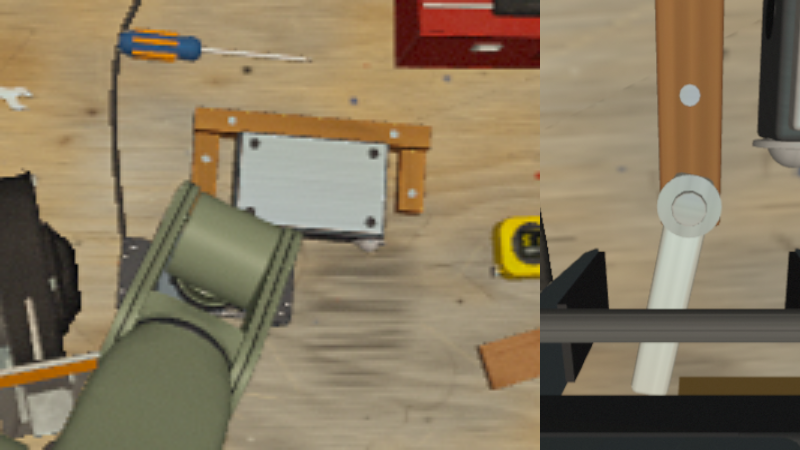

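Emit:
send_rows --targets '[[[0,0,0,-0.01,-0.035,0,-1],[0,0,0,-0.017,-0.023,0,-1],[0,0,0,-0.017,-0.023,0,-1],[0,0,0,-0.014,-0.025,0,-1],[0,0,0,-0.013,-0.025,0,-1],[0,0,0,-0.009,-0.024,0,-1],[0,0,0,-0.008,-0.024,0,-1],[0,0,0,-0.006,-0.017,0,-1],[0,0,0,-0.005,-0.017,0,-1],[0,0,0,-0.004,-0.018,0,-1],[0,0,0,-0.004,-0.018,0,-1],[0,0,0,-0.002,-0.04,0,-1]]]'

```text
time_s: 36.45
ee_pos: [473.1, -264.1, 15.8]
ee_rot: [-180.0, 0.1, -3.5]
force: [0.5, 1.9, 1.5]
gripper_width: 91.3
gripper_force: 1.0
```

Emit:
send_rows --targets '[[[0,0,0,0.001,-0.02,0,-1],[0,0,0,0.002,-0.02,0,-1],[0,0,0,0.005,-0.021,0,-1],[0,0,0,0.005,-0.021,0,-1],[0,0,0,0.009,-0.021,0,-1],[0,0,0,0.009,-0.021,0,-1],[0,0,0,0.012,-0.02,0,-1],[0,0,0,0.012,-0.02,0,-1],[0,0,0,0.016,-0.019,0,-1],[0,0,0,0.016,-0.019,0,-1]]]'

```text
time_s: 37.45
ee_pos: [491.1, -305.1, 15.9]
ee_rot: [180.0, 0.0, -3.6]
force: [-1.1, 1.2, 0.1]
gripper_width: 91.2
gripper_force: 0.7
```

Run:
```python
from h import *
w,_=optics.grab_frame("wrist");cv2.imwrite("pics/k2.png",w[:,:,::-1]);s=env.state();print(s["ee_pos"],s["force"])
```

```text
[ 491.90346961 -305.90439477   16.00324693] [-0.52374351  0.61210071 -0.86590571]
```

View pics/k2.png

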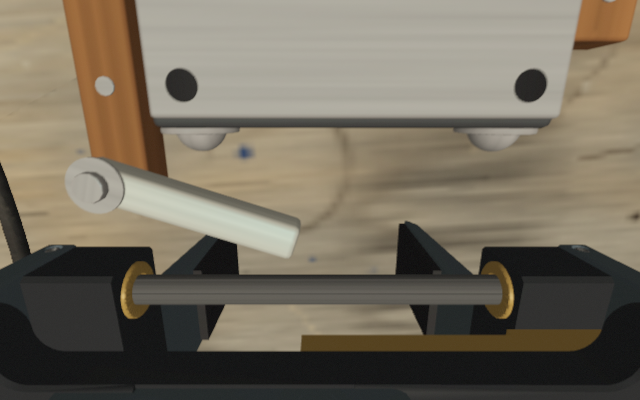

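Emit:
send_rows --targets '[[[0,0,0,0.019,-0.016,0,-1],[0,0,0,0.019,-0.016,0,-1],[0,0,0,0.013,-0.008,0,-1],[0,0,0,0.013,-0.008,0,-1],[0,0,0,0.013,-0.007,0,-1],[0,0,0,0.01,-0.005,0,-1]]]'

```text
time_s: 38.1
ee_pos: [507.4, -316.3, 15.9]
ee_rot: [-179.9, 0.2, -3.5]
force: [-6.4, 3.1, 4.4]
gripper_width: 91.0
gripper_force: 3.3
```

Emit:
send_rows --targets '[[[0,0,0,0.008,0,0,-1],[0,0,0,0.008,0,0,-1]]]'

```text
time_s: 38.3
ee_pos: [507.6, -316.3, 15.9]
ee_rot: [-180.0, 0.5, -3.4]
force: [-13.7, -1.0, 7.8]
gripper_width: 91.5
gripper_force: 6.8
```

Emit:
send_rows --targets '[[[0,0,0,-0.06,0,0,-1],[0,0,0,-0.12,0,0,-1],[0,0,0,-0.1,0,0.1,-1],[0,0,0,0,0,0.2,-1],[0,0,0,0,0,0.2,-1],[0,0,0,0.05,0,0.2,-1],[0,0,0,0.1,0,0.2,-1],[0,0,0,0.15,0,0.2,-1],[0,0,0,0.1,0,0.2,-1],[0,0,0,0,0,0.1,-1],[0,0,0,0,0,0,-1],[0,0,0,0,0,0,-1]]]'

```text
time_s: 39.5
ee_pos: [535.2, -316.8, 295.3]
ee_rot: [180.0, -0.0, -3.6]
force: [-0.4, 0.3, -0.9]
gripper_width: 91.3
gripper_force: 0.0
```

Run:
```python
from h import *
T,p,d=look("w4",[]);np.savez("w4.npz",T=T,p=p,d=d)
cv2.imwrite("pics/w4c.png",cv2.resize(p[0:240,180:480],None,fx=2.5,fy=2.5,interpolation=cv2.INTER_CUBIC)[:,:,::-1])
```

```text
(no output)
```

View pics/w4c.png

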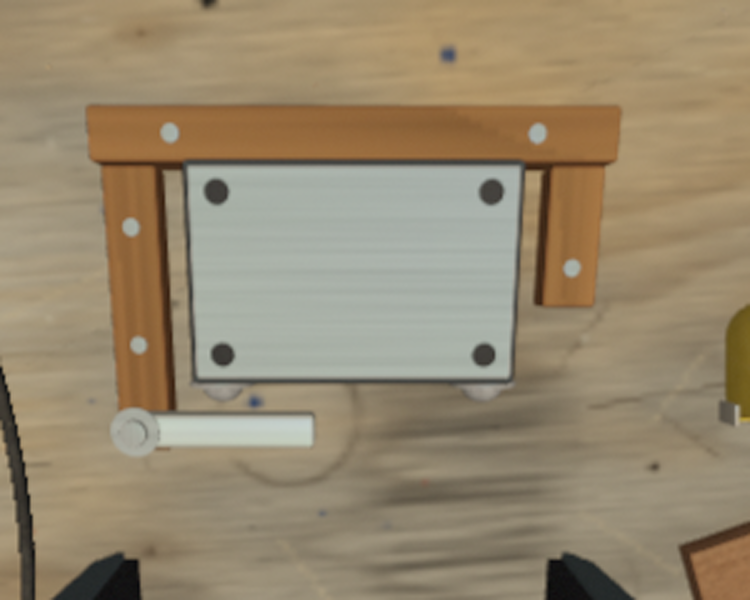

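The picture shows the block's far edge flush against the stop along its whole length (crop row 161). The keeper lies fully shut from (135,432) to (313,430), and the gripper is clear of everything.

```bash
python3 -c "
from workcell import env
print(env.job_done())"
```

```text
the job is handed in; nothing more can be done
None
```

I walked the block to the back stop until it stood hard against it at both corners, swung the keeper fully shut and released it, and handed the job in at about 39.6 s. The force readings, taken at the end of each move, stayed below 20 N. The hand-in gave no verdict.

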